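# Step the gas selector on by three clicks

## Task

On the gas box with the narrow bar-shaped knob (the other box has a round knob), turn the knob clockwise by exactly three clicks from where it stands, neither past the third click nor backwards, and let go of it. Only then press the button on the same box fully down to start the sample, and release it.

Things in the scene. Friction and masses are not known exactly. Their poses are not given: they have to be found in the camera images.
- selector (a joint): angle of the click-stop knob (rad): 0 at the start, growing clockwise seen from above. Stops every 24 deg (0.419 rad); a torque of about 0.05 N m rises, then lets go half-way to the next stop; when released, the knob settles in the nearest stop. Third click: 1.257 (72 deg). End stops at -0.92 and 2.60.
- selector_grip (a point): on the knob's axis, at gripping height; turns with it, z up. Black bar 46 mm long (point x), 14 thick (y), on a grey 48 mm skirt; white pointer line at -x, towards the robot at the start (within 0.4 rad). Bar top 7 mm above, skirt top 23 below, box top 37 below. Grey box 120 x 190 x 50 mm, a line per click; its twin, on either side, has a round 42 mm knob.
- start (a joint): travel of the push button (m): 0 when up, 0.006 fully down; spring-loaded, about 5 N fully down, comes up again when released.
- start_top (a point): centre of the top of the black push button (26 mm diameter, in a 42 mm steel collar) on the bar knob's box, 90 mm from the knob's axis, to its right seen from the robot; pressed straight down. The top stands 22 mm above the box's metal top, the collar 12 mm.
Things that resemble listed ones, but are neither listed nor needed, are in the scene too. What is shaped like the part that bears selector but orange or purple is not meant.

How it is judged:
On the way, in this order (a step that is already met when the one before it is completed fails the run):
1. the bar knob stands at the third click clockwise (72 degrees, within 10 degrees) (value of joint selector between 1.08214 and 1.43114 rad), for 0.3 s.
2. the button of the same box is pressed fully down (at least 4.5 mm of its 6 mm) with the knob at the third click (all of step 1 and value of joint start above 0.0045 m), for 0.05 s.
At the end, for the whole second after the job is handed in: the bar knob rests at the third click clockwise from its start (72 degrees, within 10 degrees), and the button is up again after having been pressed (all of step 1 and velocity of joint selector between -0.1 and 0.1 rad/s and value of joint start below 0.002 m); the robot touches nothing.
It fails at once if the knob is turned past the third click (over halfway to the fourth: more than 86 degrees) (value of joint selector above 1.5 rad).
It fails at once if the knob is turned backwards (more than 14 degrees anticlockwise) (value of joint selector below -0.25 rad).
It fails at once if the button is pressed before the knob stands at the third click (value of joint start above 0.0045 m and value of joint selector below 1.08214 rad).
It also fails if it takes over 38 s, if anything falls off the work surface, if the arm or the gripper's body presses on something with over 40 N, if the wrist force passes 120 N, or if a joint passes its speed limit or range.

## Robot

A 6-joint arm with a two-finger parallel gripper is mounted at the origin on the work surface. World frame = base frame: x ahead of the robot, y to its left, z up, the work surface at z = 0. Lengths are in m, angles in rad, forces in N, time in s.
With the tool pointing down it reaches from about 0.275 to 0.825 m from the base axis. Payload 4.9 kg.
Tool frame: the origin (TCP) lies midway between the tips of the shut fingers; the grasp point (between the pads) lies 19 mm behind it (bot.grip_depth is the distance from the TCP to the grasp point, in m); z points along the fingers, y is the line along which they close (so a half turn about z gives the same grasp; the last joint's range is limited). The gripper opens to 85 mm and grips with 20 to 120 N. Pads are 22 mm wide; open, the fingers measure 114 mm over their backs; the gripper's body (76 mm by 85 mm) begins 54 mm behind the grasp point. The pads swing forward as they close: fully open they stand 13 mm farther back than shut.
Start: joints at [0.982, 0.326, -0.193, 1.052, 0, 1.437], TCP at [0.242, 0.494, 0.196] pointing down, gripper open.
Joint ranges: [-2.65, 2.65], [-0.97, 1.79], [-1.3, 1.35], [-1.93, 2.1], [-1.47, 1.37], [-3.14, 3.14]. Speed limits (rad/s): [2.57, 2.57, 3.14, 3.14, 3.14, 3.14].

## Interface

Orientations are given as a unit quaternion [w, x, y, z].
In Python, from cell import bot gives the robot as it stands. Calls block until the motion is done:
- bot.move_pose(position, orientation): joint-space move of the TCP to a pose.
- bot.move_linear(position, speed=0.15, rotation=None, until_force=None): straight line of the TCP; rotation=None keeps the orientation; speed is the mean speed in m/s. With until_force (N) it stops when the force on the tool has changed by that much, and returns True; else False.
- bot.goto_joints(angles): joint-space move.
- bot.set_gripper(opening, grasp_force=None): opening from 0.0 (shut) to 1.0 (fully open); grasp_force is the grip in N (None keeps the last); returns when the fingers have stopped.
- bot.wait(seconds).
- bot.solve_ik(position, orientation): joint angles nearest the present ones, or None.
- bot.camera(name): name is "scene" or "top" or "wrist"; returns the picture (480x640x3 uint8, red, green, blue); there is no depth.
- bot.calibration(name): a dict with "mtx" (3x3 intrinsics, pixels), "extrinsics" (4x4, takes a point from world to camera coordinates); the wrist camera has in their place "hand_eye" (4x4, takes a point from camera to tool coordinates, whose origin is the TCP and whose axes are the flange's). Camera axes: x right, y down, z forward; pixel columns grow to the right and rows downward; lengths in m; the calibration is good to about 2 mm. A picture is of the moment at which its call begins: read the wrist's pose just before it. calibration takes no time and is no camera call.
A pose or a line that the arm cannot do raises bot.PlanningError and nothing moves.
- bot.close_job(): hands the job in; it is judged then, once.
Trained networks look in the newest picture that a camera, given by its name, has taken for a name from the list of things; names that differ only in an ending like _2 or _b are one class to them, and where a whole thing is asked for, a point or a joint stands for the part that bears it (a point fixed in the world has none). Each returns a list of dicts, best first, with "confidence" (0 to 1); they miss things now and then, are a little off and sometimes report something else, mostly with a low value. They report only what shows in the picture. A call takes as long as a camera call. They do not tell look-alikes from the thing itself.
- bot.search_frame(camera, thing): "bbox" ([left, top, width, height] in pixels, round what is visible of it).
Readings, each from a call of its own:
- bot.read_clock(): time.
- bot.read_joint_positions(): joint angles.
- bot.read_joint_vel(): joint speeds.
- bot.read_joint_efforts(): joint torques, N m.
- bot.read_position(): TCP position.
- bot.read_tool_rot(): TCP orientation.
- bot.read_ft_force(): force on the tool from outside, world axes, zero at the start.
- bot.read_moment(): the same for the moment, N m.
- bot.read_gripper_width(): opening from 0.0 (shut) to 1.0 (fully open).
- bot.read_finger_force(): force on a finger pad.
Only numpy, scipy, OpenCV 4.12 (cv2) and the standard library are available. Lean on these libraries where they do the work, as an engineer would, in place of code of your own. Each camera call takes 0.05 s, during which the arm holds its last target. There are 200 camera calls.

## Working session

There is one attempt and no reset: what is moved stays moved. The work goes in short steps, each a Python script; the robot and the scene stay as the last script left them, time stands still between calls to the robot, and variables do not carry over. Pictures are saved under pics/ and viewed, at most 10 in all, crops included, and the job is handed in when it is done.

```bash
mkdir -p pics; python3 - <<'E'
from cell import bot
import cv2,numpy as np
for n in("top","scene"):
    im=bot.camera(n); cv2.imwrite(f"pics/{n}0.png",im[:,:,::-1])
    for t in("selector","selector_grip","start_top","start"):
        print(n,t,[(np.round(d["bbox"]).tolist(),round(d["confidence"],2)) for d in bot.search_frame(n,t)])
    c=bot.calibration(n);print(np.round(c["mtx"],1).tolist(),np.round(c["extrinsics"],3).tolist())
print(bot.calibration("wrist"),bot.read_clock(),bot.read_tool_rot())
E
```

```text
top selector [([388.0, 257.0, 23.0, 27.0], 0.96), ([442.0, 117.0, 25.0, 34.0], 0.79), ([143.0, 378.0, 26.0, 33.0], 0.62)]
top selector_grip [([141.0, 378.0, 31.0, 35.0], 0.9), ([384.0, 257.0, 29.0, 27.0], 0.7), ([442.0, 116.0, 23.0, 31.0], 0.61)]
top start_top [([441.0, 253.0, 18.0, 16.0], 0.72), ([195.0, 371.0, 18.0, 12.0], 0.55), ([494.0, 116.0, 18.0, 15.0], 0.5)]
top start [([194.0, 369.0, 16.0, 17.0], 0.66), ([498.0, 116.0, 11.0, 15.0], 0.52), ([445.0, 256.0, 14.0, 12.0], 0.51)]
[[535.4, 0.0, 321.0], [0.0, 535.4, 241.9], [0.0, 0.0, 1.0]] [[0.024, -1.0, -0.006, -0.023], [-0.994, -0.023, -0.105, 0.536], [0.105, 0.008, -0.994, 0.959], [0.0, 0.0, 0.0, 1.0]]
scene selector [([507.0, 289.0, 30.0, 29.0], 0.94), ([142.0, 189.0, 23.0, 27.0], 0.65), ([283.0, 168.0, 25.0, 30.0], 0.64)]
scene selector_grip [([284.0, 167.0, 17.0, 32.0], 0.71), ([143.0, 192.0, 26.0, 25.0], 0.66)]
scene start_top [([262.0, 154.0, 12.0, 8.0], 0.69), ([473.0, 270.0, 12.0, 11.0], 0.52)]
scene start [([124.0, 170.0, 11.0, 13.0], 0.62), ([469.0, 270.0, 20.0, 16.0], 0.48)]
[[609.2, 0.0, 318.6], [0.0, 609.2, 238.9], [0.0, 0.0, 1.0]] [[-0.865, 0.503, 0.001, 0.448], [0.43, 0.74, -0.517, -0.165], [-0.261, -0.446, -0.856, 1.308], [0.0, 0.0, 0.0, 1.0]]
{'mtx': array([[384.07421771,   0.        , 316.28008625],
       [  0.        , 384.07421771, 239.03402778],
       [  0.        ,   0.        ,   1.        ]]), 'hand_eye': array([[-3.81371715e-04, -9.57673941e-01, -2.87854957e-01,
         7.26541796e-02],
       [ 9.99999927e-01, -3.71619065e-04, -8.85230269e-05,
        -8.59245286e-04],
       [-2.21961941e-05, -2.87854970e-01,  9.57674013e-01,
        -1.78102100e-01],
       [ 0.00000000e+00,  0.00000000e+00,  0.00000000e+00,
         1.00000000e+00]])} 0.5 [-2.04948642e-05  2.25461020e-01  9.74252188e-01 -5.17066742e-05]
```

View pics/top0.png

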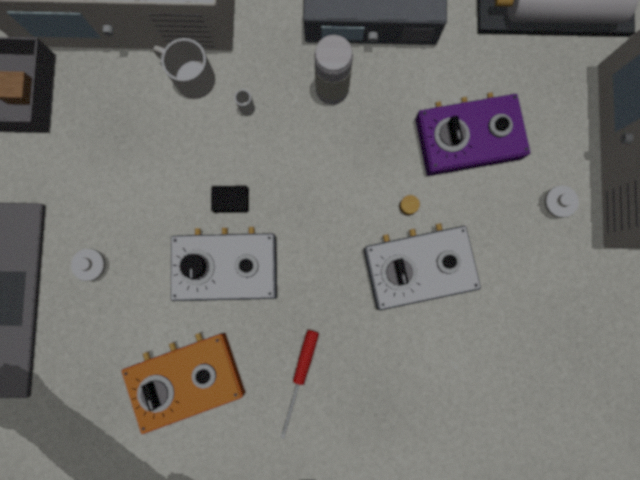

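View pics/scene0.png

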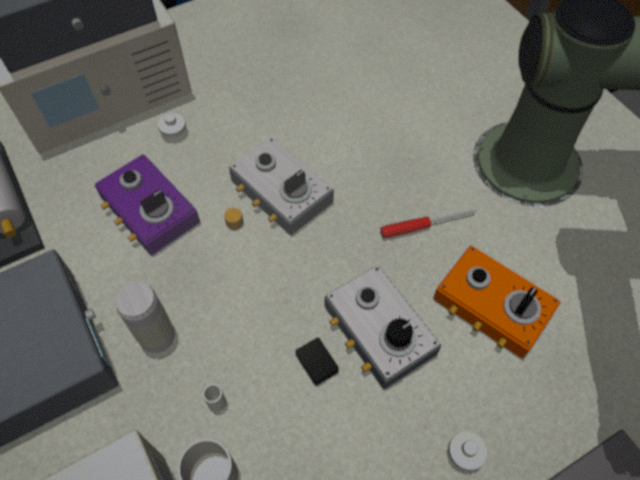

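The candidates in the top picture are the grey box with a bar knob at (400,271), the grey box with a round knob at (193,266), the purple box at (453,132) and the orange box at (153,395). The grey bar-knob box fits, with its button at (449,261) in the top picture and its knob at (295,185) in the scene picture. I'll triangulate it, then look closer with the wrist camera from two places.

```bash
cat > h.py <<'E'
from cell import bot
import cv2,numpy as np
from scipy.spatial.transform import Rotation as R
def rot(q): return R.from_quat(q,scalar_first=True)
def down(a):  # tool y along world angle a, z down
    y=np.array([np.cos(a),np.sin(a),0]);z=np.array([0,0,-1.]);x=np.cross(y,z)
    return R.from_matrix(np.c_[x,y,z]).as_quat(scalar_first=True)
def P(name):
    c=bot.calibration(name)
    if name!="wrist": return c["mtx"]@c["extrinsics"][:3]
    T=np.eye(4);T[:3,:3]=rot(bot.read_tool_rot()).as_matrix();T[:3,3]=bot.read_position()
    return c["mtx"]@np.linalg.inv(T@c["hand_eye"])[:3]
def tri(P1,p1,P2,p2):
    X=cv2.triangulatePoints(P1,P2,np.array(p1,float),np.array(p2,float))[:,0];return X[:3]/X[3]
def proj(Pm,X): u=Pm@np.append(X,1);return u[:2]/u[2]
def atz(Pm,p,z): # pixel -> world at height z
    H=np.c_[Pm[:,:2],Pm[:,2]*z+Pm[:,3]];X=np.linalg.solve(H,[*p,1]);return X[:2]/X[2]
E
python3 - <<'E'
from h import *
K=tri(P("top"),(400,270),P("scene"),(295,183));B=tri(P("top"),(449,261),P("scene"),(265,158))
print(K,B)
b=np.arctan2(B[1]-K[1],B[0]-K[0]);print(np.degrees(b))
# knob y about +-b ; tool y parallel to it, pick the joint-6-friendliest
for a in (b,b+np.pi):
  print([None if (j:=bot.solve_ik([K[0],K[1],.2],down(a+d))) is None else np.round(j,2)[[0,4,5]].tolist() for d in (.4,0,-1.26,-1.7)])
E
```

```text
[ 0.48494777 -0.14903375  0.07981139] [ 0.50416389 -0.2360878   0.07423226]
-77.55226749323712
[[-0.44, 0.0, 2.08], [-0.44, 0.0, 2.48], [-0.44, 0.0, -2.54], [-0.44, 0.0, -2.1]]
[[-0.44, 0.0, -1.06], [-0.44, 0.0, -0.66], [-0.44, 0.0, 0.6], [-0.44, 0.0, 1.04]]
```

```bash
python3 - <<'E'
from h import *
import json
K=np.array([.490,-.19]);a=np.radians(-77.55)+np.pi
bot.set_gripper(.6)
out=[]
for i,off in enumerate(([0,0.03],[0.05,-0.04])):
    bot.move_pose([*(K+off),.20],down(a)); bot.wait(.2)
    Pm=P("wrist"); im=bot.camera("wrist"); cv2.imwrite(f"pics/w{i}.png",im[:,:,::-1]); out.append(Pm.tolist())
    for t in("selector","start_top"): print(i,t,[(np.round(d["bbox"],1).tolist(),round(d["confidence"],2)) for d in bot.search_frame("wrist",t)])
    print(proj(Pm,[.485,-.149,.08]))
json.dump(out,open("P.json","w"));print(bot.read_clock())
cv2.imwrite("pics/wboth.png",np.hstack([cv2.imread(f"pics/w{i}.png")[:,:] for i in (0,1)])[:, :])
E
```

```text
0 selector [([159.0, 430.9, 21.1, 44.0], 0.77), ([301.2, 181.3, 53.9, 64.4], 0.66)]
0 start_top [([203.8, 194.5, 32.3, 31.1], 0.6)]
[331.94570326 216.08615439]
1 selector [([393.0, 138.1, 58.0, 65.0], 0.94), ([234.3, 383.6, 47.4, 45.6], 0.55)]
1 start_top [([299.6, 153.2, 30.2, 33.9], 0.88)]
[434.15142996 174.27609385]
4.55
```

View pics/w0.png

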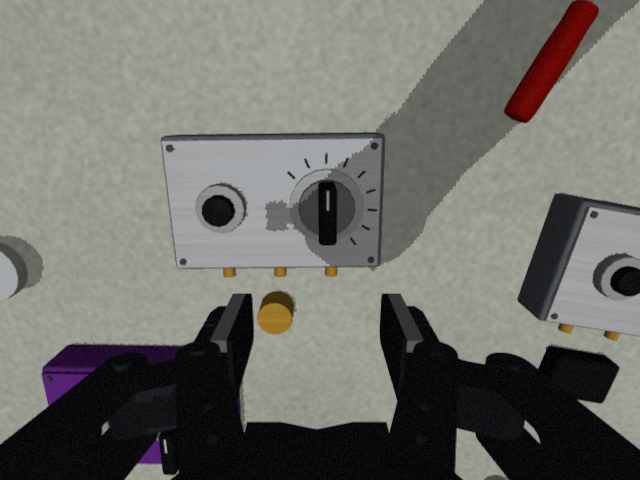

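View pics/w1.png

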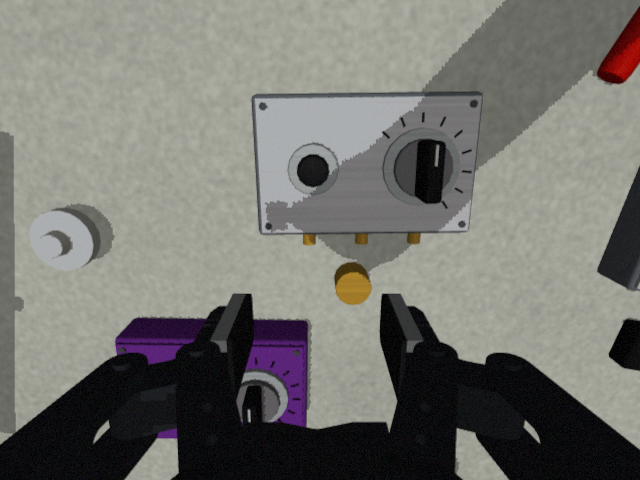

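The first wrist picture shows the grey box with its bar knob at (328,212), pointer towards the robot, and its button at (218,211). In the second the knob is at (431,170) and the button at (313,170). I'll confirm in an enlarged crop of both.

```bash
python3 - <<'E'
import cv2,numpy as np
a=cv2.imread("pics/w0.png")[170:260,280:380];b=cv2.imread("pics/w1.png")[125:215,380:480]
c=np.hstack([cv2.resize(x,None,fx=4,fy=4,interpolation=cv2.INTER_CUBIC) for x in(a,b)])
c=cv2.convertScaleAbs(c,alpha=1.8,beta=10)
cv2.imwrite("pics/crop.png",c)
E
```

```text
(no output)
```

View pics/crop.png

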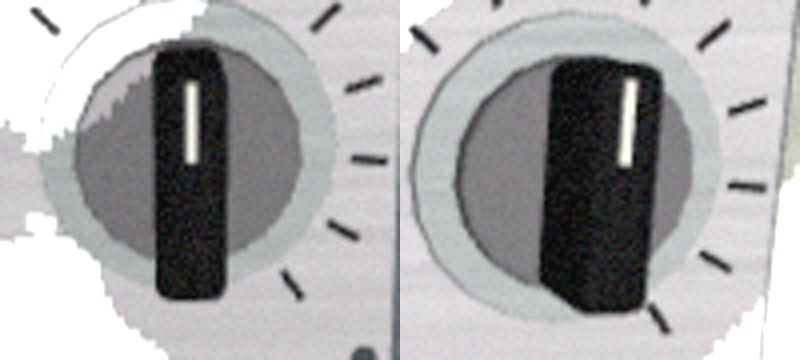

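Confirmed: this is the black bar on a grey skirt on the grey box, with the white pointer towards the robot. I'll triangulate the bar and pointer points and the button.

```bash
python3 - <<'E'
from h import *
import json
A,B=map(np.array,json.load(open("P.json")))
pts={"lineS":((191,82),(232,80)),"lineE":((190,165),(224,166)),"barEnd":((190,298),(210,312))}
r={}
for k,(p,q) in pts.items():
    p=(np.array(p)+.5)/4-.5+[280,170];q=(np.array(q)+.5)/4-.5+[380,125]
    r[k]=tri(A,p,B,q);print(k,r[k])
# button top: dark ellipse centroid
def blob(f,x,y,w,h):
    g=cv2.cvtColor(cv2.imread(f)[y:y+h,x:x+w],cv2.COLOR_BGR2GRAY);m=(g<45).astype(np.uint8)
    n,l,s,c=cv2.connectedComponentsWithStats(m);i=1+np.argmax(s[1:,4]);print(s[i]);return c[i]+[x,y]
bt=tri(A,blob("pics/w0.png",195,185,50,50),B,blob("pics/w1.png",290,145,50,50));print("button",bt)
for nm,z in(("line z",.094),):
    for M,o,i in((A,[280,170],0),(B,[380,125],1)):
        e=[atz(M,(np.array(pts[k][i])+.5)/4-.5+o,z) for k in pts]
        d=e[0]-e[1];print(i,np.round(e,4).tolist(),"pointer deg",np.degrees(np.arctan2(*d[::-1])))
# skirt / corner screws for box yaw: top-face corner screws in w0,w1
for M,s in((A,[(170,148),(374,146),(183,262),(371,260)]),(B,[(263,106),(474,104),(268,226),(461,225)])):
    print(np.round([atz(M,p,.05) for p in s],4).tolist())
E
```

```text
lineS [ 0.46324867 -0.15811256  0.09549345]
lineE [ 0.47826384 -0.15495524  0.09611485]
barEnd [ 0.50465583 -0.14872784  0.09383345]
[  7  11  33  30 761]
[  7  10  32  32 769]
button [ 0.50366178 -0.24111481  0.06685086]
0 [[0.4633, -0.1581], [0.4787, -0.1548], [0.5044, -0.1489]] pointer deg -167.7266641033314
1 [[0.4634, -0.1575], [0.4783, -0.1543], [0.5048, -0.1486]] pointer deg -167.8016745816654
[[0.4642, -0.2911], [0.4259, -0.1257], [0.5626, -0.2686], [0.5238, -0.1023]]
[[0.4641, -0.2909], [0.4258, -0.1248], [0.5618, -0.2688], [0.5242, -0.1026]]
```

```bash
python3 - <<'E'
from h import *
K=np.array([.4822,-.1536]);q=down(np.radians(102.25))
bot.set_gripper(.5)
bot.move_pose([*K,.16],q)
print("blocked",bot.move_linear([*K,.071],speed=.08,until_force=8),bot.read_position(),rot(bot.read_tool_rot()).as_matrix()[:,1])
bot.set_gripper(0,40)
print(bot.read_gripper_width(),bot.read_finger_force(),bot.read_ft_force(),bot.read_moment(),bot.read_clock())
E
```

```text
blocked False [ 0.4826632  -0.153811    0.07149022] [-2.12199964e-01  9.77226081e-01 -6.02133198e-04]
-0.0008094369968034681 0.0 [ 0.16712157 -0.69996181 -0.65304373] [ 0.00328059  0.02103651 -0.02205363] 7.0417
```

```bash
python3 - <<'E'
from h import *
im=bot.camera("wrist");cv2.imwrite("pics/g.png",im[:,:,::-1])
im=bot.camera("scene");cv2.imwrite("pics/gs.png",cv2.resize(im[100:260,190:400,::-1],None,fx=3,fy=3))
cv2.imwrite("pics/g.png",np.vstack([cv2.resize(cv2.imread("pics/g.png"),(400,300)),cv2.resize(cv2.imread("pics/gs.png"),(400,300))]))
E
```

```text
(no output)
```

View pics/g.png

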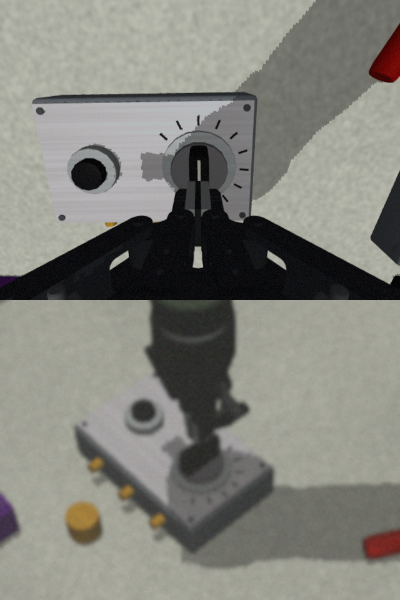

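```bash
python3 - <<'E'
from h import *
Pm=P("wrist");S=P("scene");t=bot.read_position()
for n,X in(("tcp",t),("gp",t+[0,0,.019]),("barc",[.4822,-.1536,.094]),("barEnd",[.5046,-.1487,.094]),("barS",[.4597,-.1585,.094])):print(n,proj(Pm,X),proj(S,X))
print(bot.read_gripper_width(),bot.read_finger_force(),bot.read_joint_positions(),bot.grip_depth)
a=cv2.resize(bot.camera("wrist")[180:440,220:420,::-1],None,fx=2.2,fy=2.2,interpolation=cv2.INTER_CUBIC)
b=cv2.resize(bot.camera("scene")[110:200,250:340,::-1],(350,350),interpolation=cv2.INTER_CUBIC)
c=np.zeros((572,790,3),np.uint8);c[:,:440]=a;c[:350,440:]=b
cv2.imwrite("pics/g2.png",cv2.convertScaleAbs(c,alpha=2.2,beta=15))
E
```

```text
tcp [318.54705727 277.02434892] [294.98208195 183.43218568]
gp [318.7972094  293.12088365] [294.66547436 177.56716544]
barc [318.85836272 296.96191403] [294.59500673 176.31521222]
barEnd [318.85676789 342.6388273 ] [285.56710556 182.83389592]
barS [318.91043785 247.36688438] [303.54499375 169.86460779]
0.0006540691020038708 0.0 [-4.54328213e-01  3.71434150e-01 -4.82654425e-01  7.16712985e-01
 -1.73899029e-05 -6.68166295e-01] 0.0187
```

View pics/g2.png

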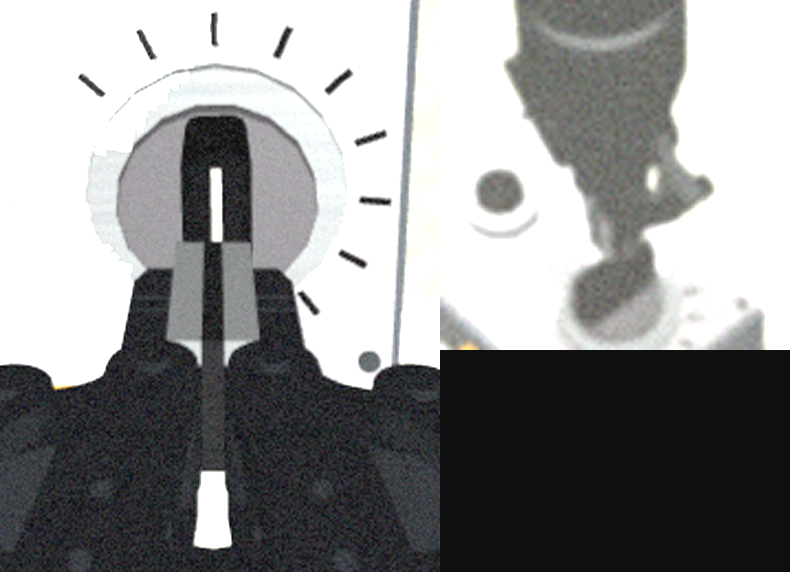

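The fingers shut with nothing between them, and both views show the tips still above the bar top. The true tips therefore sit well behind the reported TCP. I'll measure that by touching the bar top lightly with the shut fingers.

```bash
python3 - <<'E'
from h import *
p=bot.read_position()
print(bot.move_linear([p[0],p[1],.04],speed=.02,until_force=4),bot.read_position(),bot.read_ft_force(),bot.read_gripper_width(),bot.read_clock())
E
```

```text
True [ 0.48224946 -0.1536183   0.05924209] [-0.73119898  0.53040895  5.73045344] -0.005412400171801413 8.0167
```

Contact came at a reported 0.059, so the tips are about 35 mm behind the reported TCP. That agrees with the wrist picture. I'll regrasp that much lower.

```bash
python3 - <<'E'
from h import *
K=np.array([.4822,-.1536])
bot.move_linear([*K,.09],speed=.1)
bot.set_gripper(.5)
print(bot.move_linear([*K,.037],speed=.08,until_force=8),bot.read_position())
bot.set_gripper(0,40)
print(bot.read_gripper_width(),bot.read_finger_force(),bot.read_ft_force(),bot.read_moment(),bot.read_clock())
E
```

```text
False [ 0.48249378 -0.15373438  0.03726211]
0.15151951658387328 39.6148806810379 [-0.09331595  3.9462463   5.21945536] [0.77821566 0.17023577 0.05035686] 10.1417
```

Bar gripped, with a width of 13 mm. I'll turn it clockwise in small steps.

```bash
python3 - <<'E'
from h import *
K=np.array([.4822,-.1536])
j=np.array(bot.read_joint_positions());j0=j[5]
for d in np.linspace(0,1.257,10)[1:]:
    j[5]=j0+d;bot.goto_joints(j);print(round(d,2),np.round(bot.read_moment()[2],3),end=" ")
bot.wait(.2)
print(bot.read_joint_positions()[5]-j0,bot.read_gripper_width(),bot.read_clock())
bot.set_gripper(.5)
p=bot.read_position();bot.move_linear([p[0],p[1],.10],speed=.12)
bot.move_pose([.49,-.16,.20],down(np.radians(102.25)));bot.wait(.2)
Pm=P("wrist");im=bot.camera("wrist");np.save("Pw2.npy",Pm)
u,v=proj(Pm,[.4822,-.1536,.094]).astype(int);print(u,v,bot.read_clock())
cv2.imwrite("pics/after.png",cv2.convertScaleAbs(cv2.resize(im[v-60:v+60,u-70:u+70,::-1],None,fx=4,fy=4,interpolation=cv2.INTER_CUBIC),alpha=1.8,beta=10))
E
```

```text
0.14 -0.024 0.28 -0.1 0.42 0.017 0.56 -0.004 0.7 -0.006 0.84 0.032 0.98 0.021 1.12 -0.079 1.26 -0.001 1.250112209507356 0.15367882264080668 12.6667
327 216 15.125
```

View pics/after.png

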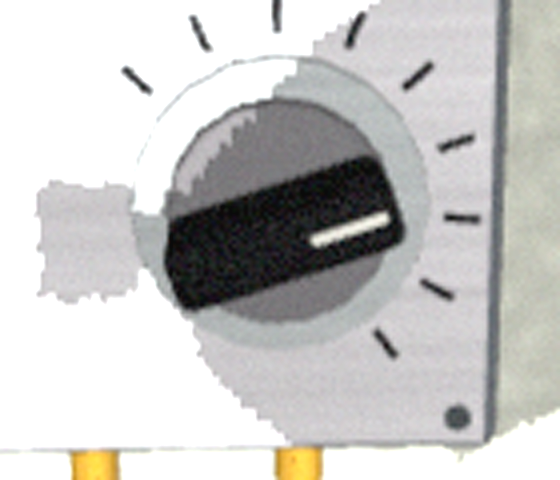

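The pointer has turned from straight up to (388,217), about 72° clockwise and on the third click. Next I'll press the button with shut fingers, with the wide direction of the gripper turned away from the knob.

```bash
python3 - <<'E'
from h import *
B=[.5032,-.2412]
bot.set_gripper(0)
bot.move_pose([*B,.09],down(np.radians(12.25)))
bot.move_linear([*B,.045],speed=.08)
print(bot.read_ft_force())
c=bot.move_linear([*B,.026],speed=.015,until_force=12);bot.wait(.15)
print(c,bot.read_position(),bot.read_ft_force(),bot.read_clock())
E
```

```text
[-0.49243865  0.64533372 -0.43632522]
True [ 0.50328704 -0.2412671   0.03124052] [-0.50894046  1.01244358  6.40047425] 18.7
```

```bash
python3 - <<'E'
from h import *
p=bot.read_position();B=p[:2]
print(bot.move_linear([*B,p[2]-.003],speed=.01,until_force=10));bot.wait(.15)
print(bot.read_position(),bot.read_ft_force())
bot.move_linear([*B,.13],speed=.1);bot.move_pose([.46,-.20,.23],down(np.radians(102.25)));bot.wait(.3)
Pm=P("wrist");im=bot.camera("wrist");u,v=proj(Pm,[.492,-.195,.08]).astype(int)
cv2.imwrite("pics/end.png",cv2.convertScaleAbs(cv2.resize(im[max(0,v-80):v+80,u-110:u+110,::-1],None,fx=3,fy=3),alpha=1.8,beta=10));print(bot.read_ft_force(),bot.read_clock())
E
```

```text
True
[ 0.50326616 -0.24126951  0.03123923] [-1.13346145  1.09981509  7.33248554]
[ 0.57399876 -0.18324012  0.12759616] 21.9333
```

View pics/end.png

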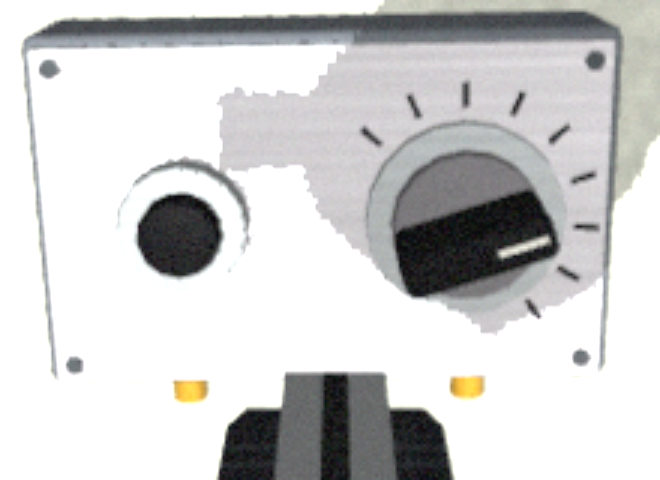

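The second push reached the hard stop: z did not change and the force rose. The picture shows the button up at (178,235) and the knob pointer still at the third click, at (550,240). The arm is clear of everything, so I'm handing in.

```bash
python3 -c "
from cell import bot
print(bot.close_job())"
```

```text
the job is handed in; nothing more can be done
None
```

The job is handed in: the bar knob was turned three clicks clockwise and let go, then the button on the same box was pressed fully down and released, with about 22 s on the clock; the hand-in call returned no verdict.

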